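Turn the spice carousel to bring the red-lidded jar to the front

ROBOT

A 6-joint arm with a two-finger parallel gripper is mounted at the origin on the work surface. World frame = base frame: x ahead of the robot, y to its left, z up, the work surface at z = 0. Lengths are in mm, angles in rad, forces in N, time in s.
With the tool pointing down it reaches from about 275 to 750 mm from the base axis. Payload 10.2 kg.
Tool frame: the origin (TCP) lies midway between the tips of the shut fingers; the grasp point (between the pads) lies 19 mm behind it; z points along the fingers, y is the direction in which the jaws open and shut (so a half turn about z gives the same grasp; the last joint's range is limited). The gripper opens to 85 mm and grips with 20 to 120 N. Pads are 22 mm wide; open, the fingers measure 114 mm over their backs; the gripper's body (76 mm by 85 mm) begins 54 mm behind the grasp point. The pads swing forward as they close: fully open they stand 13 mm farther back than shut.
Start: joints at [1.096, 0.313, 1.498, -0, 1.331, -0.223], TCP at [130.815, 508.447, 231.294] pointing down, gripper open.
Joint ranges: [-2.94, 2.94], [-0.97, 2.17], [0.19, 2.56], [-1.23, 4.37], [0.02, 3.11], [-2.88, 2.88]. Speed limits (rad/s): [2.39, 2.39, 3.01, 3.14, 3.14, 3.14].

INTERFACE

Orientations are given as a unit quaternion [w, x, y, z].
In Python, from rig import ctrl, capture, calibration, order gives the robot as it stands.
- The arm moves only by the tool jog_arm, never from a script. Its argument "rows" is a list that holds one entry, the list of rows, each a list of 6 numbers: the shift along the tool's x, y, z as a fraction of full scale, then the turn, a rotation vector about the tool's x, y, z as a fraction of full scale. In form: [[[x, y, z, ax, ay, az], ...]]. A call has 1 to 8 rows; each row is the pose to reach, as a shift and turn from the pose commanded when the call began, along the tool's axes at that moment; what a row does not reach only later rows make up. Full scale, the value 1, is 0.15 m for a shift and pi/2 rad for a turn. A row lasts 1/12 s, in which the tool goes at most 41.7 mm and 7.16 degrees, less where a joint would pass 70% of its speed; a pose out of reach is approached as far as the arm can. A call with a number of a shift or a turn outside -1 to 1 is refused whole. A call with a gripper value outside its range is refused whole. "jaw" is the gripper command: -1 is fully open, 1 is shut, values between are in proportion, set as the call begins (left out, the last holds). The fingers move at their own pace and stop on an object; "grip_force" is the grip in N (left out, the last holds). Time passes only in rows, so rows that repeat a pose let the fingers close. It gives the time, the measured TCP pose, the force and the opening at its end, in the units of the state.
- ctrl.sense(): the state, without advancing time (a new reading comes with each control period).
- capture(name): name is "scene" or "top" or "wrist"; returns the picture (480x640x3 uint8, red, green, blue); there is no depth.
- calibration(name): a dict with "fov_y" (degrees; the focal length in pixels is half the picture's height over the tangent of half this angle, whatever the lens; pixels are square), "cx", "cy" (the principal point, pixels), "k1" (the pictures are not rectified: a ray, as slopes to the right and down, at radius r is drawn at 1 + k1 r^2 times it, then the intrinsics apply), "view" (4x4, takes a point from world to camera coordinates); the wrist camera has in their place "mount" (4x4, takes a point from camera to tool coordinates, whose origin is the TCP and whose axes are the flange's). Camera axes: x right, y down, z forward; pixel columns grow to the right and rows downward; lengths in mm; the calibration is good to about 2 mm. A picture is of the moment at which its call begins: read the wrist's pose just before it. calibration takes no time and is no camera call.
- order.finish_job(): hands the job in, once; it reports no verdict.
The state is a dict: "time_s": time; "joints": joint angles; "dq": joint speeds; "tau": joint torques, N m; "eef_pos": TCP position; "ee_rot": TCP orientation; "force": force on the tool from outside, world axes, zero at the start; "wrist_torque": the same for the moment, N m; "grip_width": opening from 0.0 (shut) to 1.0 (fully open).
Only numpy, scipy, OpenCV 4.12 (cv2) and the standard library are available. Lean on these libraries where they do the work, as an engineer would, in place of code of your own. Each camera call takes 0.05 s, during which the arm holds its last target.

TASK

Turn the spice carousel by gently pushing its rim or the pegs on its rim with the fingers, until the jar with the red lid stands at the front, right in line with the yellow arrow, and leave it at rest there. Do not touch or lift any of the jars, do not fling the carousel round, and leave the mug, the canister and the shaker where they are.

Things in the scene. Friction and masses are not known exactly. Their poses are not given: they have to be found in the camera images.
- foot: fixed foot of the spice carousel: dark round base (140 mm diameter, 20 mm high) under the disc, with a flat yellow arrow, 8 mm high, lying on the worktop and sticking out from under the disc. Origin: on the turning axis at worktop height. The arrow runs along the foot's own -x axis (tip 220 mm from the axis): that is the front. The foot may be turned, so it points only roughly to the robot.
- carousel_axis (a point): centre of the turning wooden disc (264 mm diameter, 12 mm thick), on its upper face, 37 mm above the worktop; the vertical turning axis passes here. The frame turns with the disc: its x axis points at the cup of the red-lidded jar. Four cups (metal rings 56 mm across, 12 mm high) have their centres 66 mm from the axis along +x, +y, -x and -y.
- peg (a point): top of one of six upright steel pegs at the disc's rim (14 mm diameter, 48 mm tall, tops 85 mm above the worktop, centres 122 mm from the axis), 30 degrees counter-clockwise from carousel_axis's x axis; the others follow every 60 degrees. They are fixed to the disc and can be pushed sideways to turn it.
- carousel (a joint): turn of the disc from where it was at the start, rad, positive counter-clockwise seen from above; turns freely either way by at least two full turns. Friction (about 0.12 N m, i.e. 1 N at the pegs) stops it almost at once when it is let go.
- jar_red: the jar with the RED lid; spice jar, 46 mm diameter, 62 mm tall, origin at the centre of its underside; stands loose in a cup of the disc (about 2 mm play), its underside level with the disc's top
- jar_white: white-lidded spice jar, 46 mm diameter, 62 mm tall, origin at the centre of its underside; stands loose in a cup of the disc (about 2 mm play), its underside level with the disc's top
- jar_black: black-lidded spice jar, 46 mm diameter, 62 mm tall, origin at the centre of its underside; stands loose in a cup of the disc (about 2 mm play), its underside level with the disc's top
- jar_green: green-lidded spice jar, 46 mm diameter, 62 mm tall, origin at the centre of its underside; stands loose in a cup of the disc (about 2 mm play), its underside level with the disc's top
- mug: bystander: blue ceramic mug, 80 mm diameter, 90 mm tall, handle along its +y; origin at the centre of its underside
- canister: bystander: blue kitchen canister with a white top, 84 mm diameter, 105 mm tall; origin at the centre of its underside
- shaker: bystander: white ceramic salt shaker, 44 mm diameter, 88 mm tall; origin at the centre of its underside
Not all that is in view belongs to the job. There is more than one size of the jar_black; the job needs the smaller.

How it is judged:
By the outcome, as a careful person would: the job done as asked, in the order asked, and still so for the second after the job is handed in, with the robot touching nothing.
It also fails if it takes over 48 s, if anything falls off the work surface, if the arm or the gripper's body presses on something with over 40 N, if the wrist force passes 120 N, or if a joint passes its speed limit or range.

## Working session

There is one attempt and no reset: what is moved stays moved. The work goes in short steps, Python scripts to look and compute and a tool call to move; the robot and the scene stay as the last step left them, time stands still between calls to the robot, and variables do not carry over. Pictures are saved under pics/ and viewed, and the job is handed in when it is done.

Besides the shell and the picture viewer there is one more tool, called as a command line: name --argument value ..., lists and objects as JSON in quotes. jog_arm: Moves the arm, as the interface text tells. Shift numbers are shares of 0.15 m and turn numbers shares of pi/2 rad, none past 1 either way. Its arguments: {"type":"object","properties":{"rows":{"type":"array","items":{"type":"array","items":{"type":"array","items":{"type":"number"}}}},"jaw":{"type":"number"},"grip_force":{"type":"number"}},"required":["rows"]}

```bash
mkdir -p pics; ls; python3 - <<'E'
from rig import ctrl,capture,calibration
import cv2,json
for n in("scene","top"):
    im=capture(n); cv2.imwrite(f"pics/{n}0.png",im[:,:,::-1]); 
    c=calibration(n); print(n,{k:(v if not hasattr(v,'tolist') else v.tolist()) for k,v in c.items()})
s=ctrl.sense(); print(s)
E
```

```text
pics
scene {'fov_y': 54.66680099903695, 'cx': 312.3088979722545, 'cy': 240.7542889890881, 'k1': -0.03182788559806067, 'view': [[0.5766044522005558, 0.8169657335406109, 0.009710608783622713, -355.53270590074925], [0.43725429089154866, -0.29852514241772343, -0.8483462880459886, -188.52406752167278], [-0.6901709866398513, 0.4934062520529404, -0.5293526987138579, 1470.1531390599673], [0.0, 0.0, 0.0, 1.0]]}
top {'fov_y': 54.836017333091, 'cx': 314.72372612010105, 'cy': 235.95413594610665, 'k1': -0.0036189310361485387, 'view': [[0.05644173638255079, -0.9984017556279544, -0.002874848368417732, -29.67373708444618], [-0.9748826967594791, -0.05449033668941652, -0.21595029698159632, 603.5166864925981], [0.2154485041792778, 0.014991249664146458, -0.9764001251947988, 960.259861358855], [0.0, 0.0, 0.0, 1.0]]}
{'time_s': 0.1, 'joints': array([ 1.09560724e+00,  3.13388670e-01,  1.49837981e+00,  2.08064525e-05,
        1.33102087e+00, -2.23385278e-01]), 'dq': array([-0.00095171, -0.00087421, -0.00145526, -0.00053402, -0.00210275,
       -0.00014534]), 'tau': array([ 1.96698449e-03, -4.12898469e+01, -2.60142589e+01, -2.15113769e-04,
        2.94916324e-03, -1.13873335e-05]), 'eef_pos': array([130.69047324, 508.22424945, 230.78802148]), 'ee_rot': array([-2.14265873e-04,  1.25571983e-01,  9.92084331e-01, -5.58760960e-04]), 'force': array([-0.04608471,  0.51320013, -0.72630607]), 'wrist_torque': array([ 0.01932518, -0.02884311, -0.03434392]), 'grip_width': 1.0005623955504532}
```

View pics/scene0.png

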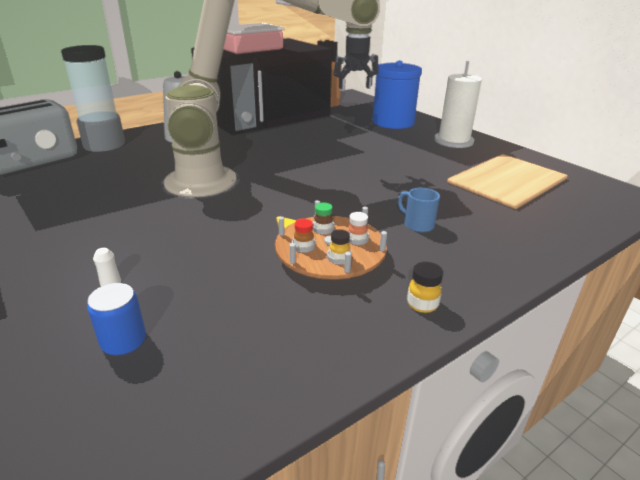

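View pics/top0.png

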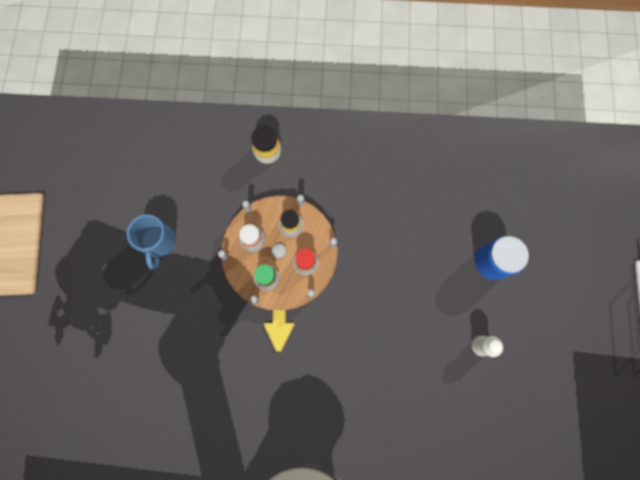

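The scene view shows the carousel with the red jar at the (304,235) area and the arrow behind it. In the top view the disc is at (279,251), the red lid at (305,259), the arrow tip at (279,350), and pegs at (246,205), (300,198), (333,242), (311,293), (254,300) and (222,254). The mug, at (147,235), is to the left. The canister and shaker are far to the right.

```bash
cat > h.py <<'E'
import numpy as np,cv2
from rig import ctrl,capture,calibration
def ray(n,uv):
    c=calibration(n); f=240/np.tan(np.radians(c['fov_y']/2)); V=np.array(c['view'])
    K=np.array([[f,0,c['cx']],[0,f,c['cy']],[0,0,1]])
    p=cv2.undistortPoints(np.float64(uv).reshape(-1,1,2),K,np.array([c['k1'],0,0,0,0.]))[:,0]
    d=np.c_[p,np.ones(len(p))]@V[:3,:3]; o=-V[:3,:3].T@V[:3,3]
    return o,d
def on(n,uv,z):
    o,d=ray(n,uv); return (o+d*((z-o[2])/d[:,2])[:,None])[:,:2]
def circ(P):
    A=np.c_[2*P,np.ones(len(P))]; s=np.linalg.lstsq(A,(P**2).sum(1),rcond=None)[0]
    return s[:2],np.sqrt(s[2]+s[0]**2+s[1]**2)
def blob(m,k=0):
    n,l,st,ce=cv2.connectedComponentsWithStats(m.astype(np.uint8)); i=1+np.argsort(-st[1:,4])[k]; return l==i,ce[i],st[i]
def measure(tag):
    im=capture("top"); cv2.imwrite(f"pics/{tag}.png",im[:,:,::-1])
    H=cv2.cvtColor(im,cv2.COLOR_RGB2HSV).astype(int); h,s,v=H[...,0],H[...,1],H[...,2]
    roi=np.zeros(h.shape,bool); roi[180:330,205:350]=1
    # disc
    m=roi&(h>3)&(h<18)&(s>90)&(v>60)&(v<230); m=cv2.morphologyEx(m.astype(np.uint8),cv2.MORPH_OPEN,np.ones((3,3)))
    b,_,_=blob(m); c=max(cv2.findContours(b.astype(np.uint8),0,1)[0],key=len)[:,0]
    P=on("top",c.astype(float),37)
    for _ in range(6):
        C,R=circ(P); e=np.hypot(*(P-C).T)-R; P=P[abs(e)<max(3,1.5*np.median(abs(e)))] if _<5 else P
    print("disc",C.round(1),R.round(1),len(P))
    ym=(h>20)&(h<32)&(s>110)&(v>90); ym[:300]=0; ym[:, :240]=0; ym[:,330:]=0
    b,ce,st=blob(ym); ys,xs=np.nonzero(b); Q=on("top",np.c_[xs,ys].astype(float),8)
    q=Q.mean(0); w=np.linalg.svd(Q-q,full_matrices=0)[2][0]
    r=np.hypot(*(Q-C).T); t=Q[np.argsort(-r)[:4]].mean(0)
    a=np.degrees(np.arctan2(*(q-C)[::-1])); print("arrow cen",q.round(1),"dir from axis",a.round(2),"pca",w,"tip",t.round(1),r.max().round(1),np.degrees(np.arctan2(*(t-C)[::-1])).round(2),st)
    rm=roi&((h<4)|(h>174))&(s>190)&(v>90); b,ce,st=blob(rm); p=on("top",[ce],99)[0]
    g=np.degrees(np.arctan2(*(p-C)[::-1])); print("red",ce.round(1),p.round(1),np.hypot(*(p-C)).round(1),"ang",g.round(2),"need",((a-g+180)%360-180).round(2),st)
    return im,H,C
E
python3 - <<'E'
from h import *
im,H,C=measure("m1")
cv2.imwrite("pics/z1.png",cv2.resize(im[180:360,190:350,::-1],None,fx=4,fy=4,interpolation=2)[:600])
pk=np.array([(246,205),(300,198),(333,242),(311,293),(254,300),(222,254)],float)
P=on("top",pk,85); d=P-C; print(np.c_[P,np.hypot(*d.T),np.degrees(np.arctan2(d[:,1],d[:,0]))].round(1)); print(circ(P))
for n,uv,z in(("mug",(146,232),90),("bigblack",(265,138),80)): print(n,on("top",[uv],z))
E
```

```text
disc [571.8  83.8] 131.2 285
arrow cen [398.4  74.3] dir from axis -176.9 pca [-0.99887645 -0.04739026] tip [350.8  70.8] 221.4 -176.65 [264 310  30  42 725]Traceback (most recent call last):
  File "<stdin>", line 2, in <module>
  File "h.py", line 32, in measure
    rm=roi&((h<4)|(h>174))&(s>190)&(v>90); b,ce,st=blob(rm); p=on("top",[ce],99)[0]
                                                   ~~~~^^^^
  File "h.py", line 15, in blob
    n,l,st,ce=cv2.connectedComponentsWithStats(m.astype(np.uint8)); i=1+np.argsort(-st[1:,4])[k]; return l==i,ce[i],st[i]
                                                                        ~~~~~~~~~~~~~~~~~~~~~^^^
IndexError: index 0 is out of bounds for axis 0 with size 0
```

```bash
python3 - <<'E'
import cv2;im=cv2.imread('pics/m1.png');print(cv2.cvtColor(im,cv2.COLOR_BGR2HSV)[252:268:3,298:314:3].tolist())
E
sed -i 's/((h<4)|(h>174))&(s>190)&(v>90)/((h<3)|(h>174))\&(s>150)\&(v>120)/' h.py
python3 - <<'E'
from h import *
im,H,C=measure("m2")
cv2.imwrite("pics/z1.png",cv2.resize(im[185:335,205:350,::-1],None,fx=4,fy=4,interpolation=2)[:600])
pk=np.array([(246,205),(300,198),(333,242),(311,293),(254,300),(222,254)],float)
P=on("top",pk,85); d=P-C; print(np.c_[P,np.hypot(*d.T),np.degrees(np.arctan2(d[:,1],d[:,0]))].round(1)); print(circ(P))
for n,uv,z in(("mug",(146,232),90),("bigblack",(265,138),80)): print(n,on("top",[uv],z))
E
```

```text
[[[3, 174, 205], [1, 181, 224], [1, 180, 225], [1, 181, 226], [1, 178, 223], [5, 134, 173]], [[1, 180, 224], [1, 183, 226], [1, 180, 225], [1, 181, 225], [1, 181, 226], [1, 162, 213]], [[1, 179, 226], [1, 181, 226], [1, 181, 226], [1, 180, 227], [1, 180, 227], [1, 178, 221]], [[1, 180, 225], [1, 177, 227], [1, 176, 227], [1, 180, 227], [1, 180, 227], [2, 179, 215]], [[3, 175, 207], [1, 177, 227], [1, 180, 227], [1, 178, 228], [1, 180, 224], [7, 160, 182]], [[11, 123, 153], [4, 177, 196], [2, 180, 210], [2, 179, 208], [7, 168, 182], [14, 68, 166]]]
disc [571.8  83.8] 131.2 280
arrow cen [398.6  74.3] dir from axis -176.87 pca [-0.99895533 -0.04569735] tip [351.3  70.3] 221.4 -176.49 [264 310  30  42 724]
red [304.9 258.2] [547.5  21.9] 66.5 ang -111.43 need -65.44 [296 250  19  18 255]
[[ 661.5  159.5  117.4   40.2]
 [ 684.2   41.4  120.2  -20.7]
 [ 588.8  -36.4  121.4  -81.9]
 [ 476.     4.8  124.1 -140.5]
 [ 454.5  124.2  124.   161. ]
 [ 549.   201.6  119.9  100.9]]
(array([568.95105197,  82.33933847]), np.float64(121.14881208370792))
mug [[587.24252797 370.29490979]]
bigblack [[824.66718437 130.9906242 ]]
```

View pics/z1.png

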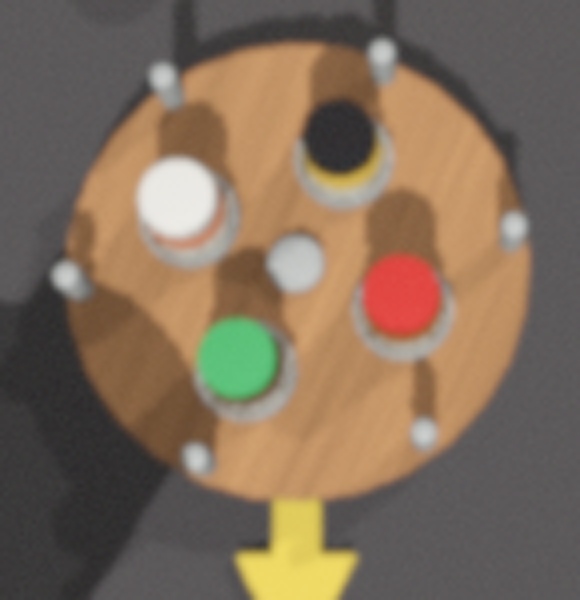

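```bash
cat >> h.py <<'E'
from scipy.spatial.transform import Rotation as Rn
AX=np.array([571.,83.5])
def pose():
    s=ctrl.sense(); q=np.array(s['ee_rot']); R=Rn.from_quat(np.r_[q[1:],q[0]]); return np.array(s['eef_pos']),R,s
def tgt(phi,r,z,yaw=None):
    phi=np.radians(phi); return np.r_[AX+r*np.array([np.cos(phi),np.sin(phi)]),z],Rn.from_matrix(np.array([[np.cos(y:=phi if yaw is None else np.radians(yaw)),np.sin(y),0],[np.sin(y),-np.cos(y),0],[0,0,-1]]))
def row(T,p0=None,R0=None):
    p,R,_=pose(); p=p if p0 is None else p0; R=R if R0 is None else R0
    return np.r_[R.inv().apply(T[0]-p)/150,(R.inv()*T[1]).as_rotvec()/(np.pi/2)].round(3)
def st():
    p,R,s=pose(); x=R.apply([1,0,0]); d=p[:2]-AX
    print("t",round(s['time_s'],2),"p",p.round(1),"yaw",np.degrees(np.arctan2(x[1],x[0])).round(1),"polar",np.hypot(*d).round(1),np.degrees(np.arctan2(d[1],d[0])).round(1),"F",s['force'].round(1),"g",round(s['grip_width'],2))
E
python3 -c "
from h import *
st();print(row(tgt(177,126,230)),row(tgt(177,126,60)))"
```

```text
t 0.2 p [130.7 508.3 231. ] yaw 165.6 polar 611.8 136.0 F [ 0.7  0.4 -0.1] g 1.0
[-2.725 -2.178  0.008 -0.    -0.    -0.127] [-2.725 -2.177  1.141 -0.    -0.    -0.127]
```

jog_arm --rows '[[[-0.3, -0.25, 0, 0, 0, 0], [-0.6, -0.5, 0, 0, 0, 0], [-0.8, -0.65, 0, 0, 0, 0], [-1, -0.8, 0, 0, 0, 0], [-1, -0.8, 0, 0, 0, 0]]]' --jaw 1

```text
time_s: 0.62
eef_pos: [247.5, 352.4, 231.3]
ee_rot: [0.0, 0.126, 0.992, -0.0]
force: [0.4, 0.5, 0.5]
grip_width: 0.299
```

jog_arm --rows '[[[-0.3, -0.25, 0, 0, 0, 0], [-0.6, -0.5, 0, 0, 0, 0], [-0.8, -0.65, 0, 0, 0, 0], [-1, -0.8, 0, 0, 0, 0], [-1, -0.8, 0, 0, 0, 0]]]'

```text
time_s: 1.03
eef_pos: [363.1, 198.5, 231.3]
ee_rot: [0.0, 0.127, 0.992, -0.0]
force: [0.5, 0.4, 0.3]
grip_width: 0.0
```

```bash
python3 -c "
from h import *
st();print(row(tgt(177,126,230)),row(tgt(177,126,60)))"
```

```text
t 1.03 p [363.1 198.5 231.3] yaw 165.5 polar 237.6 151.1 F [0.5 0.4 0.3] g 0.0
[-0.711 -0.562  0.009 -0.     0.    -0.128] [-0.71  -0.562  1.143 -0.     0.    -0.128]
```

jog_arm --rows '[[[-0.2, -0.15, 0, 0, 0, -0.04], [-0.4, -0.3, 0, 0, 0, -0.08], [-0.6, -0.45, 0, 0, 0, -0.12], [-0.7, -0.55, 0, 0, 0, -0.13], [-0.7, -0.55, 0, 0, 0, -0.13], [-0.7, -0.55, 0.1, 0, 0, -0.13]]]'

```text
time_s: 1.53
eef_pos: [444.1, 94.3, 217.8]
ee_rot: [0.002, 0.025, 1.0, 0.0]
force: [0.0, 0.1, -0.3]
grip_width: -0.001
```

```bash
python3 - <<'E'
from h import *
st();print(row(tgt(177,126,60)))
im=capture("scene");cv2.imwrite("pics/s2.png",im[:,:,::-1])
E
```

```text
t 1.53 p [444.1  94.3 217.8] yaw 177.1 polar 127.4 175.1 F [ 0.   0.1 -0.3] g -0.0
[-0.004 -0.028  1.052  0.     0.002  0.002]
```

View pics/s2.png

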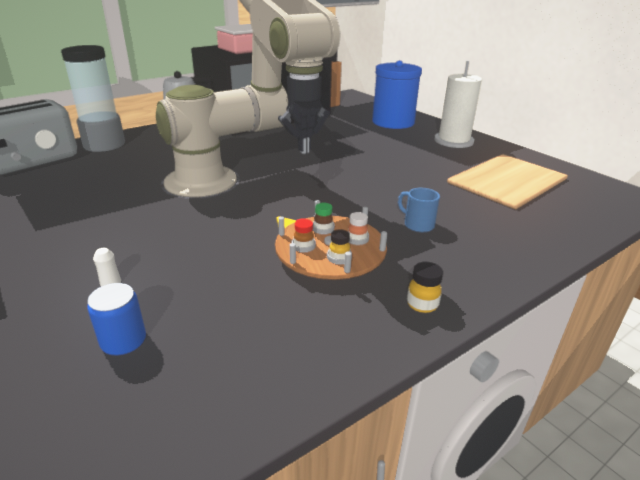

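The arm is in front of the carousel with the shut fingers around (305,150), above and near the arrow, and nothing has been touched. Next I descend.

jog_arm --rows '[[[0, -0.03, 0.2, 0, 0, 0], [0, -0.03, 0.4, 0, 0, 0], [0, -0.03, 0.6, 0, 0, 0], [0, -0.03, 0.8, 0, 0, 0], [0, -0.03, 0.9, 0, 0, 0], [0, -0.03, 1, 0, 0, 0], [0, -0.03, 1, 0, 0, 0]]]'

```text
time_s: 2.17
eef_pos: [440.7, 91.3, 64.2]
ee_rot: [-0.003, 0.024, 1.0, 0.0]
force: [-0.8, 0.8, -0.3]
grip_width: 0.003
```

```bash
python3 - <<'E'
from h import *
st()
p,R,_=pose()
for f in (175,173,171,169,167,165,163,161): print(f,row(tgt(f,126,60)))
im=capture("scene");cv2.imwrite("pics/s3.png",cv2.resize(im[100:320,220:460,::-1],None,fx=2.5,fy=2.5))
im=capture("top");cv2.imwrite("pics/t3.png",cv2.resize(im[160:380,190:370,::-1],None,fx=2.7,fy=2.7))
E
```

```text
t 2.17 p [440.7  91.3  64.2] yaw 177.3 polar 130.5 176.6 F [-0.8  0.8 -0.3] g 0.0
175 [-0.031  0.023  0.028 -0.    -0.003  0.026]
173 [-0.033  0.052  0.028 -0.    -0.003  0.048]
171 [-0.035  0.081  0.028 -0.    -0.003  0.07 ]
169 [-0.039  0.11   0.028 -0.    -0.003  0.092]
167 [-0.044  0.139  0.028 -0.    -0.003  0.114]
165 [-0.05   0.168  0.028 -0.    -0.003  0.137]
163 [-0.056  0.197  0.028 -0.    -0.003  0.159]
161 [-0.064  0.225  0.028 -0.    -0.003  0.181]
```

View pics/s3.png

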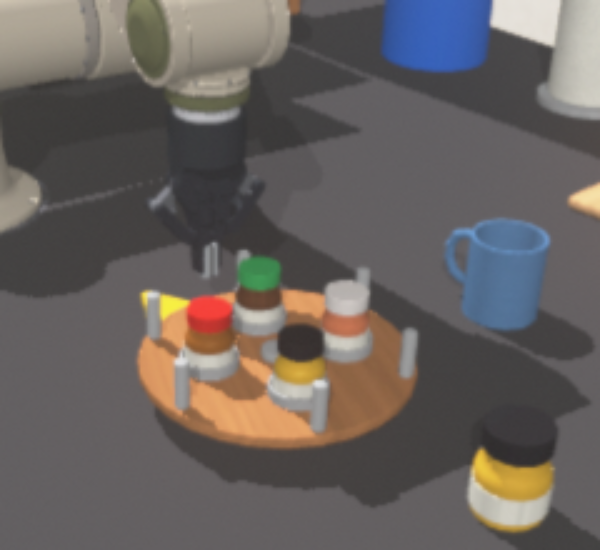

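View pics/t3.png

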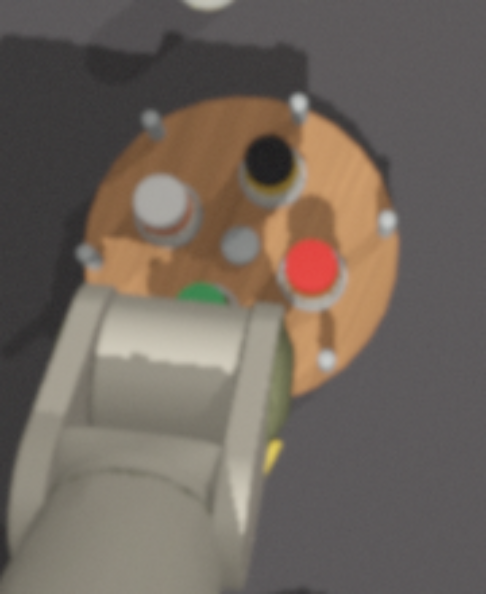

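The fingers are down in front of the disc, clear of the front-left peg and the green jar. I'll push clockwise along the arc.

jog_arm --rows '[[[-0.02, 0.02, 0.02, 0, 0, 0.025], [-0.033, 0.05, 0.03, 0, 0, 0.045], [-0.035, 0.075, 0.03, 0, 0, 0.065], [-0.038, 0.1, 0.03, 0, 0, 0.085], [-0.042, 0.125, 0.03, 0, 0, 0.105], [-0.046, 0.15, 0.03, 0, 0, 0.125], [-0.051, 0.175, 0.03, 0, 0, 0.143], [-0.057, 0.2, 0.03, 0, 0, 0.16]]]'

```text
time_s: 2.93
eef_pos: [453.1, 120.6, 63.2]
ee_rot: [0.001, 0.149, 0.989, 0.0]
force: [0.6, -1.2, -1.1]
grip_width: 0.002
```

```bash
python3 - <<'E'
from h import *
st()
im=capture("scene");cv2.imwrite("pics/s4.png",cv2.resize(im[100:320,220:460,::-1],None,fx=2.5,fy=2.5))
f0=163.4
for d in np.arange(2,17,2): print(d,row(tgt(f0-d,126,60),*[tgt(f0,126,60)[i] for i in (0,1)]))
try: measure("m4")
except Exception as e: print(e)
E
```

```text
t 2.93 p [453.1 120.6  63.2] yaw 162.8 polar 123.6 162.6 F [ 0.6 -1.2 -1.1] g 0.0
2 [-0.001  0.029  0.     0.     0.     0.022]
4 [-0.002  0.059  0.     0.     0.     0.044]
6 [-0.005  0.088  0.     0.     0.     0.067]
8 [-0.008  0.117  0.     0.     0.     0.089]
10 [-0.013  0.146  0.     0.     0.     0.111]
12 [-0.018  0.175  0.     0.     0.     0.133]
14 [-0.025  0.203  0.     0.     0.     0.156]
16 [-0.033  0.232  0.     0.     0.     0.178]
disc [577.7  79.5] 124.7 111
arrow cen [396.5  70.4] dir from axis -177.12 pca [-0.99923968  0.03898805] tip [350.8  70.8] 227.1 -177.8 [271 310  23  42 605]
red [303.1 261.5] [540.3  25.2] 66.0 ang -124.52 need -52.6 [295 253  18  18 258]
```

View pics/s4.png

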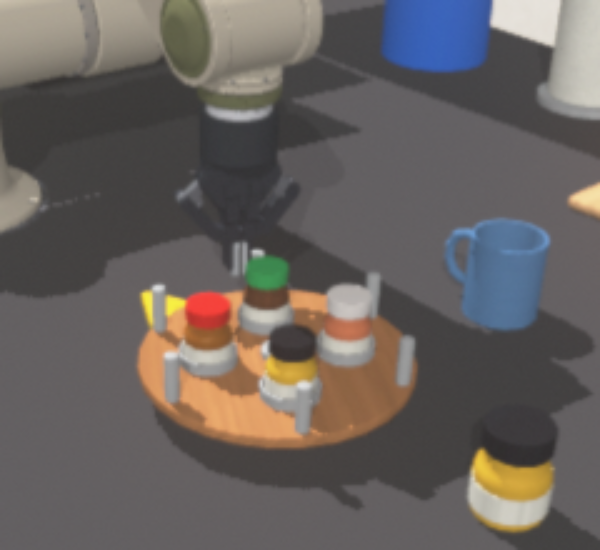

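The disc is turning with the peg, about 7° so far, and the fingers are clear of the green jar. I'll go on along the arc.

jog_arm --rows '[[[0.008, 0.03, 0, 0, 0, 0.022], [0.012, 0.06, 0, 0, 0, 0.044], [0.01, 0.09, 0, 0, 0, 0.067], [0.007, 0.12, 0, 0, 0, 0.09], [0.003, 0.15, 0, 0, 0, 0.111], [-0.003, 0.175, 0, 0, 0, 0.133], [-0.01, 0.205, 0, 0, 0, 0.156], [-0.018, 0.23, 0, 0, 0, 0.178]]]'

```text
time_s: 3.7
eef_pos: [465.4, 152.6, 62.7]
ee_rot: [0.0, 0.286, 0.958, 0.0]
force: [-1.9, -0.3, 0.5]
grip_width: -0.004
```

```bash
python3 - <<'E'
from h import *
st()
try: measure("m5")
except Exception as e: print(e)
E
```

```text
t 3.7 p [465.4 152.6  62.7] yaw 146.8 polar 126.2 146.8 F [-1.9 -0.3  0.5] g -0.0
disc [576.   79.8] 126.6 128
arrow cen [398.5  74.2] dir from axis -178.2 pca [-0.99879259 -0.049126  ] tip [350.8  70.8] 225.4 -177.71 [264 310  30  42 721]
red [298.1 267.8] [526.2  34.9] 67.0 ang -137.96 need -40.24 [290 259  18  18 256]
```

jog_arm --rows '[[[0, 0.03, 0, 0, 0, 0.022], [-0.002, 0.06, 0, 0, 0, 0.044], [-0.005, 0.09, 0, 0, 0, 0.067], [-0.008, 0.12, 0, 0, 0, 0.09], [-0.013, 0.15, 0, 0, 0, 0.111], [-0.018, 0.175, 0, 0, 0, 0.133], [-0.025, 0.205, 0, 0, 0, 0.156], [-0.033, 0.23, 0, 0, 0, 0.178]]]'

```text
time_s: 4.42
eef_pos: [488.3, 178.7, 62.5]
ee_rot: [0.0, 0.416, 0.909, 0.0]
force: [-1.3, -0.3, 0.5]
grip_width: 0.002
```

jog_arm --rows '[[[0, 0.03, 0, 0, 0, 0.022], [-0.002, 0.06, 0, 0, 0, 0.044], [-0.005, 0.09, 0, 0, 0, 0.067], [-0.008, 0.12, 0, 0, 0, 0.09], [-0.013, 0.15, 0, 0, 0, 0.111], [-0.018, 0.175, 0, 0, 0, 0.133], [-0.02, 0.19, 0, 0, 0, 0.144], [-0.02, 0.19, 0, 0, 0, 0.144]]]'

```text
time_s: 5.08
eef_pos: [512.1, 195.0, 62.3]
ee_rot: [0.0, 0.516, 0.857, 0.0]
force: [0.3, 0.6, 0.3]
grip_width: -0.003
```

```bash
python3 - <<'E'
from h import *
st()
try: im,H,C=measure("m6")
except Exception as e: print(e)
im=capture("scene");cv2.imwrite("pics/s6.png",cv2.resize(im[100:320,220:460,::-1],None,fx=2.5,fy=2.5))
im=capture("top");cv2.imwrite("pics/t6.png",cv2.resize(im[160:380,190:370,::-1],None,fx=2.7,fy=2.7))
E
```

```text
t 5.08 p [512.1 195.   62.3] yaw 117.9 polar 126.1 117.8 F [0.3 0.6 0.3] g -0.0
disc [572.5  78.9] 127.3 125
arrow cen [398.4  74.3] dir from axis -178.48 pca [-0.99881785 -0.04860979] tip [350.8  70.8] 222.0 -177.9 [264 310  30  42 724]
red [284.3 275.4] [508.5  62.9] 66.0 ang -165.91 need -12.57 [276 267  18  18 267]
```

View pics/s6.png

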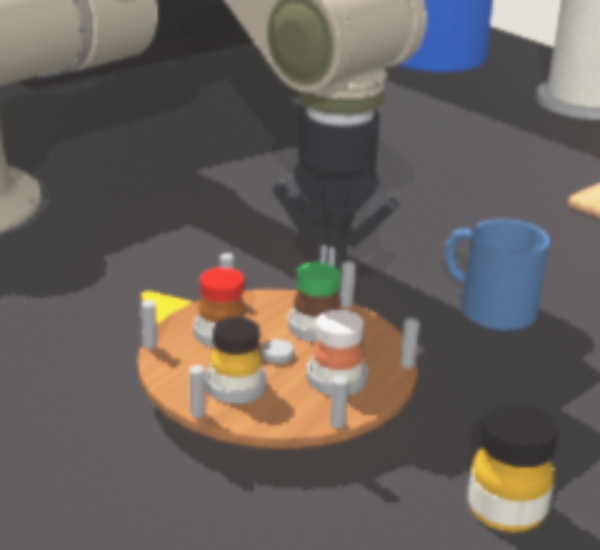

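View pics/t6.png

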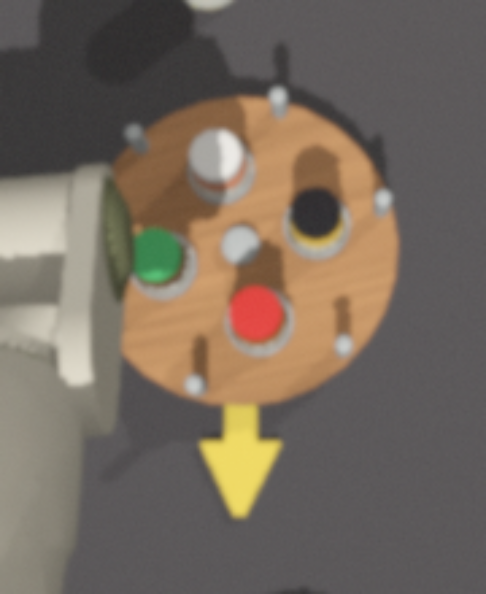

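The red jar is at about -162° and the arrow at about -177°. Roughly 15° remain, so I'll push 12° of it and then measure more carefully.

jog_arm --rows '[[[0, 0.03, 0, 0, 0, 0.022], [-0.002, 0.06, 0, 0, 0, 0.044], [-0.005, 0.085, 0, 0, 0, 0.065], [-0.008, 0.11, 0, 0, 0, 0.083], [-0.011, 0.13, 0, 0, 0, 0.1], [-0.015, 0.15, 0, 0, 0, 0.115], [-0.017, 0.16, 0, 0, 0, 0.122], [-0.017, 0.16, 0, 0, 0, 0.122]]]'

```text
time_s: 5.9
eef_pos: [534.3, 203.9, 61.8]
ee_rot: [0.0, 0.596, 0.803, 0.0]
force: [0.1, 0.4, -0.4]
grip_width: -0.0
```

```bash
python3 - <<'E'
from h import *
st()
im,H,C=measure("m7")
cv2.imwrite("pics/t7.png",cv2.resize(im[180:360,195:345,::-1],None,fx=4,fy=4,interpolation=2)[:600])
E
```

```text
t 5.9 p [534.3 203.9  61.8] yaw 106.9 polar 125.9 106.9 F [ 0.1  0.4 -0.4] g -0.0
disc [572.1  74.1] 123.4 109
arrow cen [398.5  74.3] dir from axis 179.93 pca [-0.99871778 -0.05062398] tip [350.8  70.8] 221.6 -179.15 [264 310  30  42 723]
red [278.6 276.4] [505.7  74.8] 66.5 ang 179.41 need 0.52 [270 268  18  18 262]
```

View pics/t7.png

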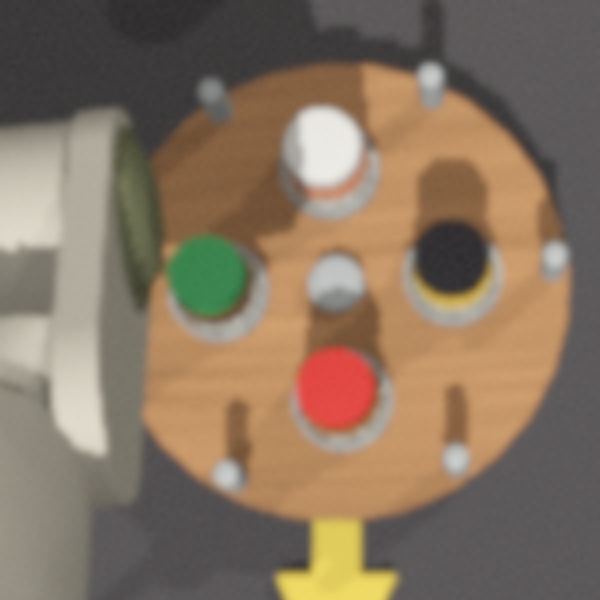

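The red jar is now about 4.5° short of the arrow. I'll nudge 3.5°, back off radially, and measure with a clear view.

jog_arm --rows '[[[0, 0.015, 0, 0, 0, 0.011], [-0.001, 0.03, 0, 0, 0, 0.022], [-0.001, 0.045, 0, 0, 0, 0.033], [-0.002, 0.051, 0, 0, 0, 0.038], [-0.002, 0.051, 0, 0, 0, 0.038], [-0.002, 0.051, 0, 0, 0, 0.038]]]'

```text
time_s: 6.45
eef_pos: [541.7, 205.9, 61.8]
ee_rot: [0.0, 0.619, 0.785, 0.0]
force: [-0.2, -0.1, 0.4]
grip_width: -0.001
```

jog_arm --rows '[[[0, -0.02, 0, 0, 0, 0], [0, -0.05, -0.1, 0, 0, 0], [0, -0.08, -0.3, 0, 0, 0], [0.2, -0.1, -0.5, 0, 0, 0], [0.5, -0.2, -0.7, 0, 0, 0], [0.8, -0.2, -0.9, 0, 0, 0], [1, -0.2, -1, 0, 0, 0], [1, -0.2, -1, 0, 0, 0]]]'

```text
time_s: 7.12
eef_pos: [476.3, 348.3, 215.1]
ee_rot: [0.001, 0.618, 0.786, 0.002]
force: [-0.9, 0.0, 0.6]
grip_width: 0.001
```

```bash
python3 - <<'E'
from h import *
st()
im,H,C=measure("m8")
cv2.imwrite("pics/t8.png",cv2.resize(im[180:360,195:345,::-1],None,fx=4,fy=4,interpolation=2)[:600])
im=capture("scene");cv2.imwrite("pics/s8.png",cv2.resize(im[160:320,220:460,::-1],None,fx=3,fy=3,interpolation=2))
E
```

```text
t 7.12 p [476.3 348.3 215.1] yaw 103.6 polar 281.2 109.7 F [-0.9  0.   0.6] g 0.0
disc [571.6  83.6] 131.0 282
arrow cen [398.4  74.3] dir from axis -176.93 pca [-0.99881785 -0.04860979] tip [350.8  70.8] 221.2 -176.69 [264 310  30  42 724]
red [276.7 276.5] [505.1  78.7] 66.6 ang -175.82 need -1.11 [268 268  18  18 262]
```

View pics/t8.png

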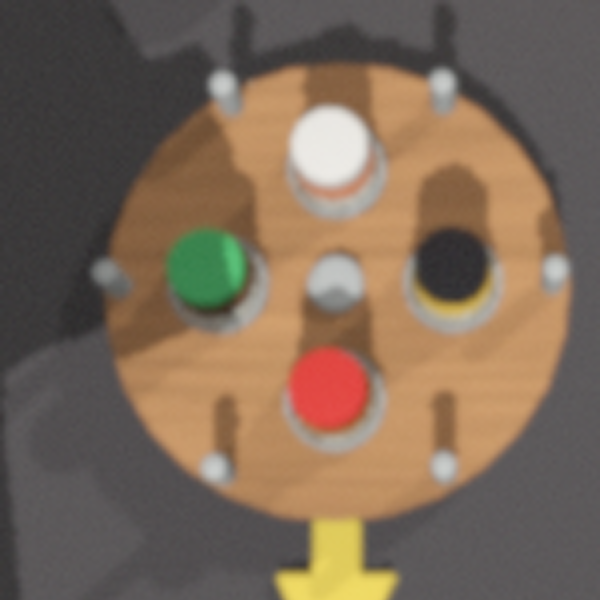

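View pics/s8.png

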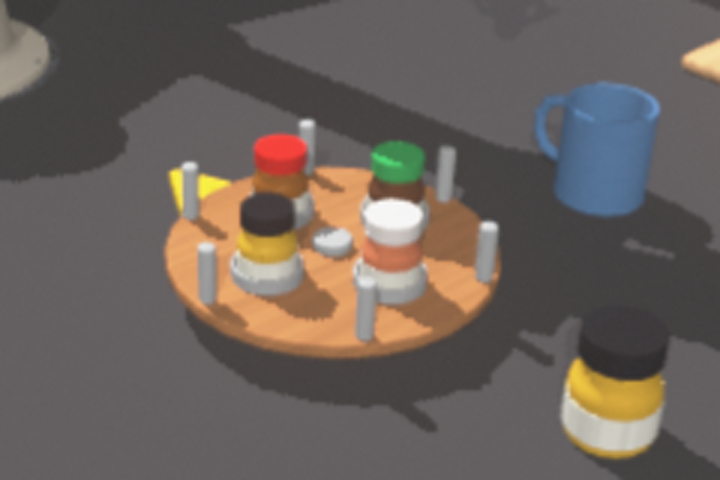

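```bash
python3 - <<'E'
from h import *
im=cv2.imread("pics/m8.png")
up=lambda a:(np.array(a,float)+.5)/4-.5+[195,180]
pk=on("top",up([(223,84),(442,83),(555,268),(444,465),(214,467),(105,271)]),85)
an=lambda v:np.degrees(np.arctan2(v[1],v[0]))
for i in range(3):
    d=pk[i+3]-pk[i]; print("peg pair",np.hypot(*d).round(1),an(d).round(2),"mid",((pk[i+3]+pk[i])/2).round(1))
ld=on("top",up([(328,146),(450,265),(329,389),(206,267)]),99)
print("white->red",an(ld[2]-ld[0]),np.hypot(*(ld[2]-ld[0])),"black->green",an(ld[3]-ld[1]), ld.mean(0))
E
```

```text
peg pair 243.5 -146.36 mid [570.7  83.3]
peg pair 243.0 153.74 mid [570.4  83.5]
peg pair 243.6 93.59 mid [571.   83.9]
white->red -175.51806172865057 132.20357884439832 black->green 93.68230323789851 [570.26035223  83.57404735]
```

Everything agrees to within about 1°. The pegs give a red-cup direction of -176.35°, the red lid gives -175.8°, and the arrow is at -176.9°. That is under 1 mm at the cup and about 1.3 mm at the lid, which is within the jar's play and the measurement noise. The arm is clear, so I'm handing in.

```bash
python3 - <<'E'
from h import *
print(abs(pose()[2]['dq']).max()); measure("m9")
from rig import order
print(order.finish_job())
E
```

```text
0.07195596752565957
disc [571.6  83.6] 131.1 284
arrow cen [398.6  74.3] dir from axis -176.91 pca [-0.99890411 -0.04680366] tip [351.3  70.3] 221.2 -176.53 [264 310  30  42 723]
red [276.6 276.6] [505.1  78.9] 66.7 ang -175.92 need -1.0 [268 268  18  18 265]
the job is handed in; nothing more can be done
None
```

The red-lidded jar now stands at the front, in line with the yellow arrow to within about 1°, and the job is handed in. I turned the carousel about 65° clockwise by pushing one rim peg with the shut fingers, in small arc steps. Then I backed the fingers off and lifted them clear.

- **Alignment:** In the last checks the arrow was at -176.9°. The red cup, worked out from the six pegs, was at about -176.4° (about 0.5° off). The red lid was at about -175.9° (about 1° off). The two differ by an amount within the jar's 2 mm play and the measurement noise.
- **At rest:** The lid position did not change between the two pictures taken after backing off. The arm was still settling slightly when I handed in, well clear of everything.
- **Bystanders:** The fingers touched only the peg, and the force readings stayed near 2 N. The path kept clear of the mug, canister, shaker and jars. I did not measure their positions again at the end.
- **Time:** The robot's clock read just over 7 s of the 48 s allowed.

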